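# Put a culture dish on the colony counter and turn up its light

### The job

Pick up the fragile culture dish with the green band gently (a grip of more than 15 N cracks it) and set it down softly, the right way up, wholly on the lit round stage of the colony counter, and let go. Then turn the orange light knob clockwise until its white pointer points at the green mark, without touching the grey and blue knobs beside it, and let go. Leave the other dish, the tube rack and the bottle where they are.

Things in the scene. Friction and masses are not known exactly. Their poses are not given: they have to be found in the camera images.
- counter: Colony counter: a low white light-box fixed on the bench, 250 (x) x 270 (y) x 70 mm high. Origin: centre of its underside. x points from the knob panel across the stage to its far side, z up. At the far side a grey read-out hump, 30 mm deep, stands 22 mm above the top, its centre 104 mm from the box's centre.
- stage (a point): Centre of the lit stage on top of the counter, on its surface (71 mm above the bench): a flat cream disc 84 mm across inside a thin black ring, flush with the white top, no rim. It lies 28 mm beyond the counter's origin along the counter's x.
- green_dish: The culture dish to be counted: round, closed, clear plastic, 60 mm in diameter, 15 mm high, 25 to 50 g, with a green band round its rim and dark pink dots on a cream disc inside. Thin-walled: it cracks if gripped with more than 15 N (on each finger) or pressed down with more than 25 N; 3 to 8 N of grip is plenty. Origin: centre of its underside, z up. It lies flat on the bench.
- blue_dish: Another dish of the same size with a blue band and brown dots; not wanted now. Origin: centre of its underside.
- orange_knob (a joint): Angle (rad) of the orange light knob, growing clockwise seen from above; range 0 to 2.6, starts between 0.15 and 0.8. At 0 its white pointer line points along the counter's +y; at 1.571 it points along the counter's +x, straight at the green mark on the dial (20 to 30 mm from the axis). It turns stiffly (about 0.03 N m) and stays where it is left.
- orange_grip (a point): On the orange knob's axis, 20 mm above the counter's top. The knob is a disc 36 mm across and 6 mm high carrying a straight grip bar 10 mm thick, 34 mm long, whose top is 30 mm above the counter's top and whose underside meets the disc at 6 mm. The point turns with the knob: its y axis lies along the bar, toward the pointer end.
- grey_grip (a point): Grey knob, same shape and size as the orange one, on the same panel; leave it alone. On its axis, 20 mm above the counter's top. The three knobs stand in a row along the counter's y, 70 mm apart, 78 mm from the counter's centre toward -x of the counter; their order differs from one start to the next.
- blue_grip (a point): Blue knob, same shape and size as the orange one, on the same panel; leave it alone. On its axis, 20 mm above the counter's top.
- grey_tip (a point): Pointer end of the grey knob's bar, 17 mm from its axis.
- blue_tip (a point): Pointer end of the blue knob's bar, 17 mm from its axis.
- tube_rack: Orange rack with capped tubes, 60 x 110 mm, 63 mm high, loose on the bench; leave it alone. Origin: centre of its underside.
- bottle: Small closed white bottle with a blue cap, 54 mm in diameter, 100 mm high, loose on the bench; leave it alone. Origin: centre of its underside.

How it is judged:
By the outcome, as a careful person would: the job done as asked, in the order asked, and still so for the second after the job is handed in, with the robot touching nothing.
It also fails if it takes over 54 s, if anything falls off the work surface, if the arm or the gripper's body presses on something with over 40 N, if the wrist force passes 120 N, or if a joint passes its speed limit or range.

### The arm

A 7-joint arm with a two-finger parallel gripper is mounted at the origin on the work surface. World frame = base frame: x ahead of the robot, y to its left, z up, the work surface at z = 0. Lengths are in mm, angles in rad, forces in N, time in s.
With the tool pointing down it reaches from about 375 to 925 mm from the base axis. Payload 3.1 kg.
Tool frame: the origin (TCP) lies midway between the tips of the shut fingers; the grasp point (between the pads) lies grip_point_offset behind it (grip_point_offset is the distance from the TCP to the grasp point, in mm); z points along the fingers, y is the direction in which the jaws open and shut (so a half turn about z gives the same grasp; the last joint's range is limited). The gripper opens to 85 mm and grips with 20 to 120 N. Pads are 22 mm wide; open, the fingers measure 114 mm over their backs; the gripper's body (76 mm by 85 mm) begins 54 mm behind the grasp point. The pads swing forward as they close: fully open they stand 13 mm farther back than shut.
Start: joints at [1.21, 0.383, 0.044, 1.598, -0.018, 1.161, -0.05], TCP at [168.88, -627.68, 231.269] pointing down, gripper open.
Joint ranges: [-2.61, 2.61], [-0.41, 2.15], [-1.48, 1.57], [0, 2.5], [-1.57, 4.71], [0.05, 1.97], [-2.85, 2.85]. Speed limits (rad/s): [2.79, 2.79, 3.14, 3.14, 3.14, 3.14, 3.14].

### API

Orientations are given as a rotation vector (axis times angle).
In Python, from bench import get_state, camera, hand_in, grip_point_offset gives the robot as it stands.
- The arm moves only by the tool apply_moves, never from a script. Its argument "steps" is a list of rows, each a list of 3 entries, a list of its own where there are three numbers: the shift along the tool's x, y, z in units of 50 mm (1.0 is 50 mm), then the turn, a rotation vector about the tool's x, y, z in units of 8 degrees (1.0 is 8 degrees), then the opening in per cent of the stroke, from 0 (shut) to 100 (fully open). A call has 1 to 12 rows; each row shifts and turns the commanded pose from where the row before left it, along the tool's axes as they then stand; what a row does not reach is not made up. A row lasts 1/8 s, in which the tool goes at most 62.5 mm and 10.7 degrees, less where a joint would pass 70% of its speed; a pose out of reach is approached as far as the arm can. A call is refused whole if a number of a shift passes 1 or a number of a turn 1, either way. A call with a gripper value outside its range is refused whole. The fingers move at their own pace and stop on an object; "force" is the grip in N (left out, the last holds). Time passes only in rows, so rows that do not move let the fingers close. It gives the time, the measured TCP pose, the force and the opening at its end, in the units of the state.
- get_state(): the state, without advancing time (a new reading comes with each control period).
- camera(name): name is "side" or "top"; returns a dict with "img" (384x512x3 uint8, blue, green, red), "vertical_fov" (degrees; the focal length in pixels is half the picture's height over the tangent of half this angle, whatever the lens; pixels are square), "cx", "cy" (the principal point, pixels), "position" and "attitude" of the camera in the world. Camera axes: x right, y up, looking along -z (the intrinsics and any distortion apply to the point x, -y, -z); pixel columns grow to the right and rows downward; lengths in mm; the calibration is good to about 2 mm. A picture is of the moment at which its call begins. There is no depth.
- hand_in(): hands the job in, once; it reports no verdict.
The state is a dict: "time": time; "joint_positions": joint angles; "qd": joint speeds; "tau": joint torques, N m; "position": TCP position; "orientation": TCP orientation; "force": force on the tool from outside, world axes, zero at the start; "moment": the same for the moment, N m; "opening": opening from 0.0 (shut) to 1.0 (fully open).
Only numpy, scipy, OpenCV 4.12 (cv2) and the standard library are available. Lean on these libraries where they do the work, as an engineer would, in place of code of your own. Each camera call takes 0.05 s, during which the arm holds its last target. There are 200 camera calls.

## Working session

There is one attempt and no reset: what is moved stays moved. The work goes in short steps, Python scripts to look and compute and a tool call to move; the robot and the scene stay as the last step left them, time stands still between calls to the robot, and variables do not carry over. Pictures are saved under pics/ and viewed, about 8 in all and at most 12, crops included, and the job is handed in when it is done.

Besides the shell and the picture viewer there is one more tool, called after "Request:" as a command line: name --argument value ..., lists and objects as JSON in quotes. apply_moves: Moves the arm, as the interface text tells. Its arguments: {"type":"object","properties":{"steps":{"type":"array","items":{"type":"array"}},"force":{"type":"number"}},"required":["steps"]}

```bash
ls; mkdir -p pics; python3 - <<'E'
from bench import get_state, camera, grip_point_offset
import cv2,numpy as np
print(grip_point_offset)
s=get_state();print({k:np.round(v,3).tolist() for k,v in s.items()})
for n in("top","side"):
    c=camera(n);cv2.imwrite(f"pics/{n}0.png",c["img"]);print({k:v for k,v in c.items() if k!="img"})
E
```

```text
pics
18.700000000000003
{'time': 0.0, 'joint_positions': [1.21, 0.384, 0.044, 1.6, -0.018, 1.161, -0.05], 'qd': [0.0, 0.001, 0.0, 0.002, 0.0, 0.003, 0.0], 'tau': [0.0, -43.346, 1.024, -24.951, 0.011, 0.011, -0.0], 'position': [168.652, -626.763, 229.876], 'orientation': [-3.112, -0.412, 0.001], 'force': [-0.26, -0.234, -0.591], 'moment': [0.022, -0.002, 0.004], 'opening': 1.002}
{'vertical_fov': 44.59797554980065, 'cx': 255.0376758724839, 'cy': 202.79869389490693, 'position': array([ 471.26251367,   29.19581921, 1154.28913682]), 'attitude': array([ 0.07723138, -0.1007676 , -1.56633415])}
{'vertical_fov': 47.987612589140056, 'cx': 255.6696630995336, 'cy': 189.89827053173792, 'position': array([ 509.80971047, -686.66368621,  650.17924176]), 'attitude': array([ 0.91941651, -0.05371935, -0.11244731])}
```

```bash
python3 -c "
import cv2,numpy as np
a=cv2.imread('pics/top0.png');cv2.imwrite('pics/top0b.png',cv2.resize(a,(800,600),interpolation=cv2.INTER_CUBIC))"
```

```text
(no output)
```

View pics/top0b.png

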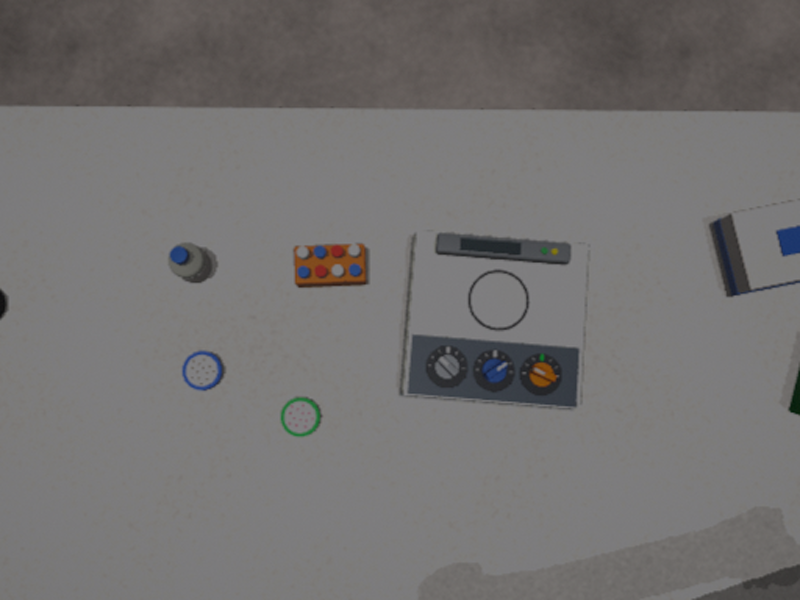

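View pics/side0.png

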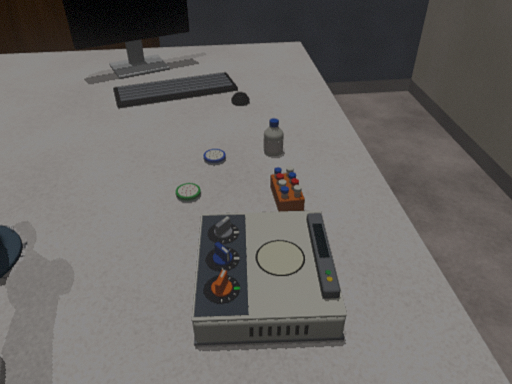

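Two pictures viewed so far. In the top view (800x600 scale) the green dish is at (300,417), the stage ring at (498,300) and the orange knob at (541,375), on the −y side. The blue knob is next to it at (494,370), and the blue dish is at (203,370). Next I'll measure positions and test the gripper in the air.

```bash
cat > h.py <<'E'
import cv2,numpy as np
from scipy.spatial.transform import Rotation as R
from bench import get_state,camera
def ray(c,px,z):
    px=np.atleast_2d(np.asarray(px,float));f=192/np.tan(np.radians(c["vertical_fov"]/2))
    d=np.c_[(px[:,0]-c["cx"])/f,-(px[:,1]-c["cy"])/f,-np.ones(len(px))]
    d=R.from_rotvec(c["attitude"]).apply(d);p=np.asarray(c["position"])
    return p+d*((z-p[2])/d[:,2])[:,None]
def blob(c,lo,hi,roi=None):
    h=cv2.cvtColor(c["img"],cv2.COLOR_BGR2HSV);m=cv2.inRange(h,np.array(lo),np.array(hi))
    if roi: k=np.zeros_like(m);x0,y0,x1,y1=roi;k[y0:y1,x0:x1]=1;m=m*k
    return m
def pts(m): 
    y,x=np.nonzero(m);return np.c_[x,y]
def st():
    s=get_state();r=R.from_rotvec(s["orientation"]).as_matrix()
    print("t",s["time"],"p",np.round(s["position"],1),"toolx",np.round(r[:,0],3),"tooly",np.round(r[:,1],3),"z",np.round(r[:,2],3),"F",np.round(s["force"],1),"M",np.round(s["moment"],2),"op",round(float(s["opening"]),4))
    return s,r
E
python3 - <<'E'
from h import *
st()
t=camera("top");s=camera("side")
for n,c,rd,rk in(("top",t,(170,250,215,285),(325,220,365,258)),("side",s,(170,178,206,205),(205,265,240,302))):
    g=pts(blob(c,(40,80,40),(85,255,255),rd));e=cv2.fitEllipse(cv2.convexHull(g.astype(np.int32)))
    print(n,"green",len(g),e,ray(c,e[0],9).round(1))
    k=pts(blob(c,(5,120,60),(22,255,255),rk));print(" orange",len(k),k.mean(0),ray(c,k.mean(0),85).round(1))
# stage ring in top
g=cv2.cvtColor(t["img"],cv2.COLOR_BGR2GRAY)
m=np.zeros_like(g);m[168:216,295:344]=(g[168:216,295:344]<95);q=pts(m);e=cv2.fitEllipse(cv2.convexHull(q.astype(np.int32)));print("ring",e,ray(t,e[0],71).round(1))
# counter outline panel (dark slate) in top
p=blob(t,(95,40,20),(125,140,110),(250,205,385,270));cs=max(cv2.findContours(p,0,2)[0],key=cv2.contourArea);b=cv2.boxPoints(cv2.minAreaRect(cs));print("panel",ray(t,b,70).round(1).tolist())
# hump
crop=t["img"][140:265,255:380];cv2.imwrite("pics/c1.png",cv2.resize(crop,(600,600),interpolation=cv2.INTER_CUBIC))
cc=s["img"][200:320,180:340];cv2.imwrite("pics/c2.png",cv2.resize(cc,(800,600),interpolation=cv2.INTER_CUBIC))
E
```

```text
t 0.1 p [ 168.7 -626.8  230. ] toolx [ 0.966  0.26  -0.   ] tooly [ 0.26  -0.966 -0.002] z [-0.001  0.002 -1.   ] F [0.7 0.2 0.2] M [ 0.01 -0.06 -0.03] op 0.9993
top green 160 ((191.90130615234375, 266.44970703125), (24.614707946777344, 25.055862426757812), 41.888614654541016) [[446.1 164.7   9. ]]
 orange 188 [346.95744681 239.87234043] [[ 508.5 -197.    85. ]]
side green 93 ((187.70065307617188, 190.7949676513672), (15.617207527160645, 24.40836524963379), 84.02873229980469) [[444.1 167.    9. ]]
 orange 331 [221.31117825 285.41691843] [[ 509.1 -204.5   85. ]]
ring ((318.60467529296875, 191.7496337890625), (38.36874008178711, 39.317745208740234), 131.73146057128906) [[ 621.2 -135.7   71. ]]
panel [[483.3, -1.5, 70.0], [567.4, -8.3, 70.0], [547.9, -256.0, 70.0], [463.9, -246.9, 70.0]]
```

View pics/c1.png

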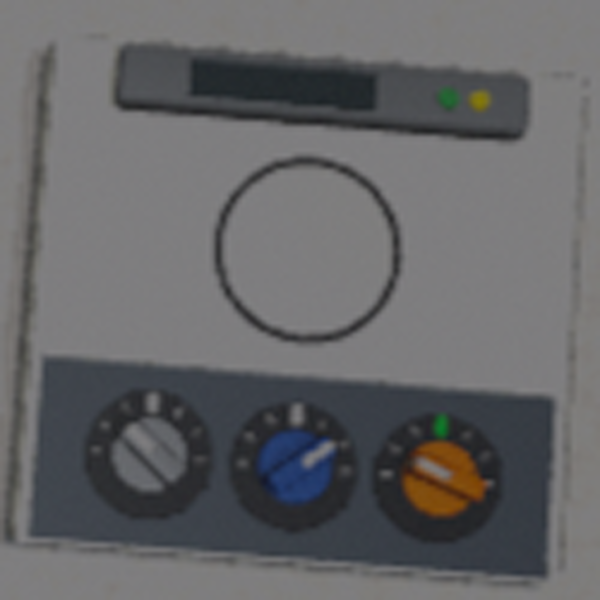

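Request:
apply_moves --steps '[[[0,0,0],[0,0,0],80],[[0,0,0],[0,0,0],80],[[0,0,0],[0,0,0],80],[[0,0,0],[0,0,0],80]]' --force 5

```text
time: 0.7
position: [168.9, -627.7, 231.3]
orientation: [3.114, 0.412, 0.0]
force: [0.0, -1.2, 0.6]
opening: 0.798
```

The counter is yawed about −4.5°. The stage is at about (621,−136), the orange knob at about (510,−197) with angle about 0.3, and the dish at about (445.5,165.5). I'm moving to above the dish with the jaws along the counter's y.

Request:
apply_moves --steps '[[[0,0,0],[0,0,0.82],90],[[0,0,0],[0,0,0.82],90],[[0,0,0],[0,0,0.81],90],[[0.852,-0.9,0],[0,0,0],90],[[0.852,-0.9,0],[0,0,0],90],[[0.852,-0.9,0],[0,0,0],90],[[0.852,-0.9,0],[0,0,0],90],[[0.852,-0.9,0],[0,0,0],90],[[0,-0.95,0],[0,0,0],90],[[0,-0.95,0],[0,0,0],90]]'

```text
time: 1.95
position: [407.5, -323.7, 231.4]
orientation: [3.139, -0.122, 0.001]
force: [0.8, 0.4, 0.1]
opening: 0.899
```

Request:
apply_moves --steps '[[[0,-0.95,0],[0,0,0],90],[[0,-0.95,0],[0,0,0],90],[[0,-0.95,0],[0,0,0],90],[[0,-0.95,0],[0,0,0],90],[[0,-0.95,0],[0,0,0],90],[[0,-0.95,0],[0,0,0],90],[[0,-0.95,0],[0,0,0],90],[[0,-0.95,0],[0,0,0],90],[[0,-0.95,0],[0,0,0],90],[[0,0,0],[0,0,0],90],[[0,0,0],[0,0,0],90]]'

```text
time: 3.32
position: [440.4, 100.1, 231.3]
orientation: [3.138, -0.124, 0.0]
force: [-0.3, -1.3, -0.9]
opening: 0.902
```

```bash
python3 - <<'E'
from h import *
s,r=st()
d=np.array([445.3,165.6,120])-s["position"];print("to dish, tool units",(r.T@d/50).round(3))
E
```

```text
t 3.325 p [440.4 100.1 231.3] toolx [ 0.997 -0.079  0.   ] tooly [-0.079 -0.997  0.001] z [ 0.    -0.001 -1.   ] F [-0.3 -1.3 -0.9] M [-0.02 -0.    0.02] op 0.902
to dish, tool units [-0.005 -1.315  2.226]
```

Request:
apply_moves --steps '[[[0,-0.66,0.5],[0,0,0],90],[[0,-0.65,0.8],[0,0,0],90],[[0,0,0.9],[0,0,0],90],[[0,0,0.9],[0,0,0],90],[[0,0,0.5],[0,0,0],90],[[0,0,0],[0,0,0],90],[[0,0,0],[0,0,0],90]]'

```text
time: 4.2
position: [446.8, 165.2, 52.2]
orientation: [-3.139, 0.128, -0.003]
force: [0.0, 0.8, 0.8]
opening: 0.899
```

```bash
python3 - <<'E'
from h import *
st()
t=camera("top");s=camera("side")
a=cv2.resize(s["img"][120:220,130:250],(600,500),interpolation=cv2.INTER_CUBIC)
cv2.imwrite("pics/d1.png",a)
E
```

```text
t 4.2 p [446.8 165.2  52.2] toolx [ 0.997 -0.081  0.002] tooly [-0.081 -0.997 -0.   ] z [ 0.002  0.    -1.   ] F [0.  0.8 0.8] M [ 0.04 -0.    0.  ] op 0.899
```

View pics/d1.png

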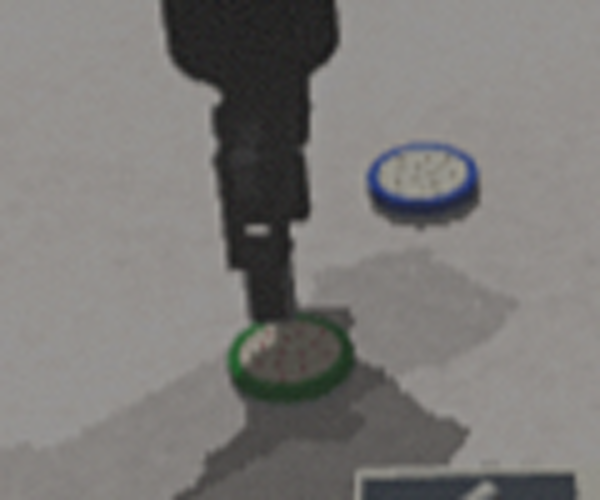

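The near finger sits centred over the green dish at crop (290,357), and the blue dish is clear of it. Descending, then closing in small stages.

Request:
apply_moves --steps '[[[0,0,0.5],[0,0,0],90],[[0,0,0.4],[0,0,0],90],[[0,0,0.12],[0,0,0],86],[[0,0,0],[0,0,0],80],[[0,0,0],[0,0,0],76],[[0,0,0],[0,0,0],74],[[0,0,0],[0,0,0],74]]' --force 5

```text
time: 5.18
position: [446.0, 166.1, 0.7]
orientation: [-3.139, 0.125, -0.001]
force: [-0.0, 0.2, 0.4]
opening: 0.741
```

Request:
apply_moves --steps '[[[0,0,0],[0,0,0],72.5],[[0,0,0],[0,0,0],71.5],[[0,0,0],[0,0,0],71],[[0,0,0],[0,0,0],71]]'

```text
time: 5.68
position: [445.5, 165.8, 0.2]
orientation: [3.139, -0.125, -0.0]
force: [-0.7, 0.2, 1.8]
opening: 0.709
```

```bash
python3 - <<'E'
from h import *
st()
E
```

```text
t 5.675 p [4.455e+02 1.658e+02 2.000e-01] toolx [ 0.997 -0.079 -0.   ] tooly [-0.079 -0.997  0.   ] z [-0. -0. -1.] F [-0.7  0.2  1.8] M [-0.04 -0.07  0.08] op 0.7087
```

Request:
apply_moves --steps '[[[0,0,0],[0,0,0],70.5],[[0,0,0],[0,0,0],70],[[0,0,0],[0,0,0],70]]'

```text
time: 6.05
position: [445.5, 165.9, 0.3]
orientation: [3.139, -0.124, -0.0]
force: [-0.7, -1.2, 1.0]
opening: 0.7
```

Request:
apply_moves --steps '[[[0,0,0],[0,0,0],69.5],[[0,0,0],[0,0,0],69],[[0,0,0],[0,0,0],69]]'

```text
time: 6.42
position: [445.5, 165.8, 0.4]
orientation: [3.139, -0.125, -0.0]
force: [-1.5, -2.1, 4.1]
opening: 0.695
```

```bash
python3 - <<'E'
from h import *
o=[]
for i in range(6):
    camera("side");s=get_state();o.append(np.r_[s["opening"]*100,s["force"],s["position"]])
print(np.round(o,2)); print(np.mean(o,0).round(2))
E
```

```text
[[ 6.9150e+01 -4.0000e-01 -1.4300e+00  4.1400e+00  4.4556e+02  1.6586e+02
   4.6000e-01]
 [ 6.9500e+01 -2.2400e+00 -1.9400e+00  4.1900e+00  4.4552e+02  1.6583e+02
   4.3000e-01]
 [ 6.9230e+01 -1.9300e+00 -2.1000e+00  4.9900e+00  4.4552e+02  1.6581e+02
   4.3000e-01]
 [ 6.8890e+01 -1.1700e+00 -1.0600e+00  5.7500e+00  4.4555e+02  1.6587e+02
   4.4000e-01]
 [ 6.9160e+01 -9.3000e-01 -1.9300e+00  5.5200e+00  4.4552e+02  1.6585e+02
   4.3000e-01]
 [ 6.9980e+01 -2.2700e+00 -1.3200e+00  5.5900e+00  4.4555e+02  1.6585e+02
   4.3000e-01]]
[ 6.9320e+01 -1.4900e+00 -1.6300e+00  5.0300e+00  4.4554e+02  1.6585e+02
  4.4000e-01]
```

The upward force of about 5 N means the pads are in contact and dragging down lightly on the dish. I'll try a small lift.

Request:
apply_moves --steps '[[[0,0,-0.03],[0,0,0],69],[[0,0,-0.05],[0,0,0],69],[[0,0,-0.1],[0,0,0],69],[[0,0,-0.2],[0,0,0],69],[[0,0,-0.3],[0,0,0],69],[[0,0,0],[0,0,0],69]]'

```text
time: 7.48
position: [447.2, 166.6, 36.1]
orientation: [-3.138, 0.125, -0.006]
force: [0.3, 0.3, -1.0]
opening: 0.692
```

```bash
python3 - <<'E'
from h import *
o=[]
for i in range(6):
    c=camera("side");s=get_state();o.append(np.r_[s["opening"]*100,s["force"],s["position"]])
print(np.mean(o,0).round(2))
cv2.imwrite("pics/e1.png",cv2.resize(c["img"][120:220,130:250],(600,500),interpolation=cv2.INTER_CUBIC))
E
```

```text
[ 6.9290e+01 -3.3000e-01 -2.0000e-02 -5.6000e-01  4.4564e+02  1.6583e+02
  3.4460e+01]
```

View pics/e1.png

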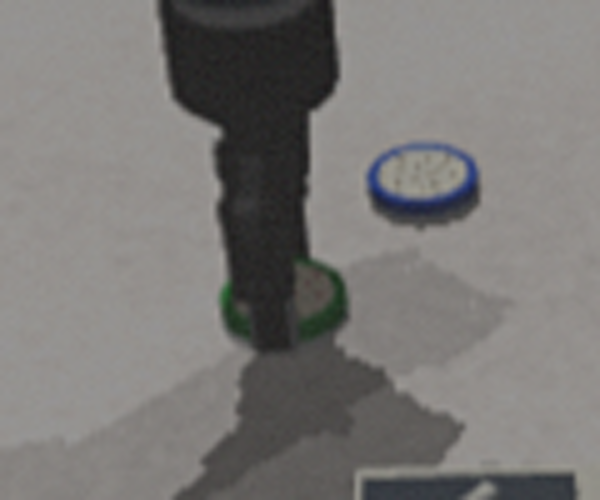

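The dish rose with the fingers: it moved from crop y=357 to 305 and is level. Carrying it up and over the stage.

Request:
apply_moves --steps '[[[0,0,-0.2],[0,0,0],69],[[0,0,-0.4],[0,0,0],69],[[0,0,-0.4],[0,0,0],69],[[0,0,-0.4],[0,0,0],69],[[0,0,-0.4],[0,0,0],69],[[0,0,-0.2],[0,0,0],69],[[0.14,0.2,0],[0,0,0],69],[[0.28,0.4,0],[0,0,0],69],[[0.28,0.4,0],[0,0,0],69],[[0.28,0.4,0],[0,0,0],69],[[0.28,0.4,0],[0,0,0],69]]'

```text
time: 9.15
position: [501.0, 69.2, 133.0]
orientation: [3.138, -0.126, -0.003]
force: [0.5, 0.0, -0.5]
opening: 0.697
```

Request:
apply_moves --steps '[[[0.28,0.4,0],[0,0,0],69],[[0.28,0.4,0],[0,0,0],69],[[0.28,0.4,0],[0,0,0],69],[[0.28,0.4,0],[0,0,0],69],[[0.28,0.4,0],[0,0,0],69],[[0.28,0.4,0],[0,0,0],69],[[0.28,0.4,0],[0,0,0],69],[[0.28,0.4,0],[0,0,0],69],[[0.28,0.4,0],[0,0,0],69],[[0.14,0.2,0],[0,0,0],69],[[0,0,0],[0,0,0],69],[[0,0,0],[0,0,0],69]]'

```text
time: 10.65
position: [618.4, -127.2, 134.2]
orientation: [-3.138, 0.122, 0.001]
force: [0.2, 0.2, -0.8]
opening: 0.691
```

```bash
python3 - <<'E'
from h import *
o=[]
for i in range(4):
    c=camera("side");s=get_state();o.append(np.r_[s["opening"]*100,s["force"],s["position"]])
print(np.mean(o,0).round(2))
r=R.from_rotvec(s["orientation"]).as_matrix();p=np.mean(o,0)[4:]
print((r.T@(np.array([621.2,-135.7,73])-p)/50).round(3), r.round(3).tolist())
cv2.imwrite("pics/f1.png",cv2.resize(c["img"][150:330,180:380],(640,576),interpolation=cv2.INTER_CUBIC))
E
```

```text
[ 6.9010e+01 -5.2000e-01  9.0000e-02 -5.5000e-01  6.1847e+02 -1.2722e+02
  1.3431e+02]
[0.068 0.165 1.226] [[0.997, -0.077, -0.0], [-0.077, -0.997, 0.0], [-0.0, -0.0, -1.0]]
```

View pics/f1.png

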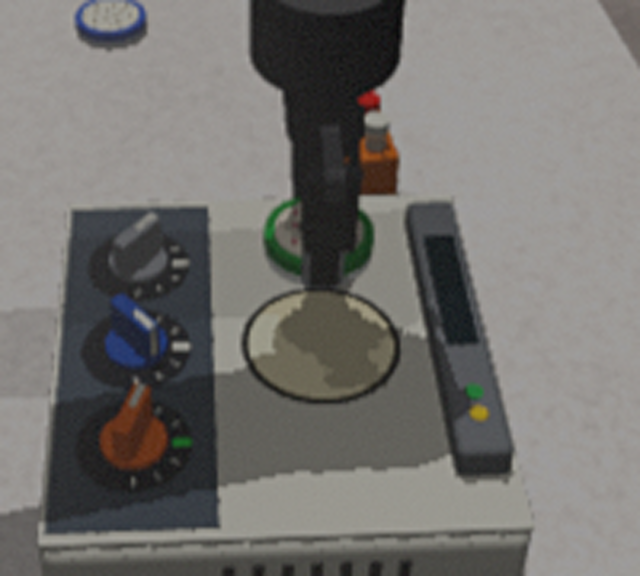

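The dish is held level, and its shadow falls on the stage; the stage ring is at crop (321,346). Lowering to just above the stage, and cross-checking the stage position with the side camera.

Request:
apply_moves --steps '[[[0.07,0.165,0.2],[0,0,0],69],[[0,0,0.3],[0,0,0],69],[[0,0,0.3],[0,0,0],69],[[0,0,0.2],[0,0,0],69],[[0,0,0.12],[0,0,0],69],[[0,0,0.04],[0,0,0],69],[[0,0,0],[0,0,0],69],[[0,0,0],[0,0,0],69]]'

```text
time: 11.85
position: [622.1, -137.3, 76.9]
orientation: [3.139, -0.124, 0.002]
force: [-0.3, 0.2, -0.5]
opening: 0.692
```

```bash
python3 - <<'E'
from h import *
o=[]
for i in range(4):
    c=camera("side");s=get_state();o.append(np.r_[s["opening"]*100,s["force"],s["position"]])
print(np.mean(o,0).round(2))
print("stage by side",ray(c,(280.3,258.1),71).round(1))
g=pts(blob(c,(40,80,30),(85,255,255),(250,225,310,285)));h=cv2.convexHull(g.astype(np.int32));e=cv2.fitEllipse(h)
print("dish by side",e,ray(c,e[0],p:=np.mean(o,0)[6]-0.4+9).round(1))
E
```

```text
[ 6.9320e+01 -2.9000e-01  1.5000e-01 -3.4000e-01  6.2201e+02 -1.3729e+02
  7.6810e+01]
stage by side [[ 620.2 -141.5   71. ]]
dish by side ((280.9144592285156, 250.8889923095703), (25.617427825927734, 33.238746643066406), 96.6706314086914) [[ 621.5 -137.5   85.4]]
```

Request:
apply_moves --steps '[[[0,0.02,0.05],[0,0,0],69],[[0,0,0.03],[0,0,0],69],[[0,0,0.01],[0,0,0],69],[[0,0,0],[0,0,0],69]]'

```text
time: 12.55
position: [621.5, -138.2, 71.7]
orientation: [-3.139, 0.124, 0.0]
force: [-0.7, -0.1, -0.7]
opening: 0.693
```

Request:
apply_moves --steps '[[[0,0,0.01],[0,0,0],69],[[0,0,0.01],[0,0,0],69],[[0,0,0],[0,0,0],69]]'

```text
time: 12.92
position: [621.5, -138.2, 70.7]
orientation: [-3.139, 0.124, 0.0]
force: [0.9, -0.1, -1.1]
opening: 0.693
```

Request:
apply_moves --steps '[[[0,0,0.01],[0,0,0],69],[[0,0,0.01],[0,0,0],69],[[0,0,0],[0,0,0],69]]'

```text
time: 13.3
position: [621.6, -138.2, 70.5]
orientation: [3.139, -0.124, -0.0]
force: [-3.1, 0.5, 6.4]
opening: 0.692
```

Request:
apply_moves --steps '[[[0,0,0.01],[0,0,0],69],[[0,0,0.01],[0,0,0],69],[[0,0,0],[0,0,0],69]]'

```text
time: 13.68
position: [621.7, -138.2, 70.5]
orientation: [3.139, -0.125, -0.0]
force: [-5.0, -0.7, 9.0]
opening: 0.695
```

The dish is down on the stage, with contact at 6–9 N, which is below 25 N. Backing off the press slightly and opening gradually.

Request:
apply_moves --steps '[[[0,0,-0.02],[0,0,0],69],[[0,0,0],[0,0,0],69.7],[[0,0,0],[0,0,0],70.5],[[0,0,0],[0,0,0],72],[[0,0,0],[0,0,0],75],[[0,0,0],[0,0,0],80],[[0,0,0],[0,0,0],86],[[0,0,0],[0,0,0],86]]'

```text
time: 14.68
position: [621.6, -138.2, 69.8]
orientation: [-3.139, 0.124, -0.0]
force: [0.1, 0.6, -0.4]
opening: 0.861
```

Request:
apply_moves --steps '[[[0,0,-0.1],[0,0,0],86],[[0,0,-0.3],[0,0,0],86],[[0,0,-0.6],[0,0,0],86],[[0,0,-0.7],[0,0,0],86],[[-0.7,0,-0.2],[0,0,0],70],[[-0.8,0,0],[0,0,0],45],[[-0.8,0,0],[0,0,0],45],[[0,0,0],[0,0,0],45],[[0,0,0],[0,0,0],45]]'

```text
time: 15.8
position: [508.3, -129.3, 166.2]
orientation: [3.138, -0.124, 0.005]
force: [-0.2, 0.7, -0.3]
opening: 0.452
```

```bash
python3 - <<'E'
from h import *
s,r=st()
t=camera("top");c=camera("side")
for n,c_,roi in(("side",c,(250,225,310,285)),):
    g=pts(blob(c_,(40,80,30),(85,255,255),roi));e=cv2.fitEllipse(cv2.convexHull(g.astype(np.int32)));print("dish",e,ray(c_,e[0],80).round(1))
cv2.imwrite("pics/g1.png",cv2.resize(c["img"][180:320,190:350],(640,560),interpolation=cv2.INTER_CUBIC))
E
```

```text
t 15.8 p [ 508.3 -129.3  166.2] toolx [ 0.997 -0.079  0.003] tooly [-0.079 -0.997  0.001] z [ 0.003 -0.001 -1.   ] F [-0.2  0.7 -0.3] M [ 0.02  0.02 -0.05] op 0.4523
dish ((280.9219970703125, 253.140625), (26.797725677490234, 32.930240631103516), 94.91604614257812) [[ 621.7 -137.9   80. ]]
```

View pics/g1.png

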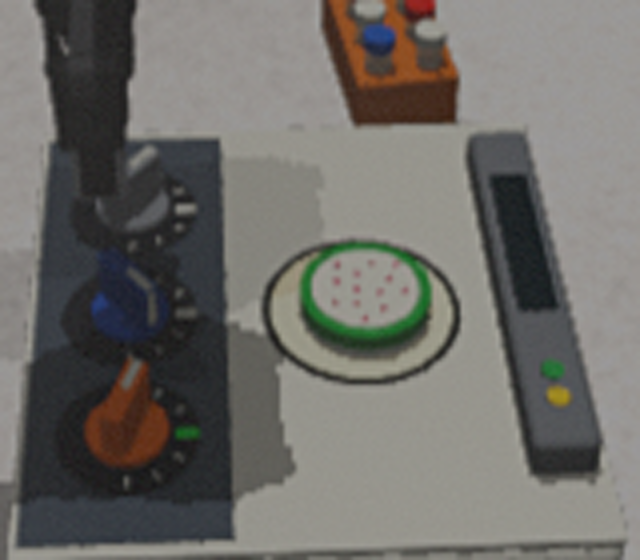

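The dish is upright and inside the ring: dish at crop (367,297), ring centre (362,311). Next is the orange knob, starting with its pointer heading.

```bash
python3 - <<'E'
from h import *
c=camera("side")
a=ray(c,[(221.25,276.75),(224.5,270)],100);d=a[1]-a[0];print(a.round(1),"heading",np.degrees(np.arctan2(d[1],d[0])))
t=cv2.imread("pics/top0.png");tc=camera("top");tc["img"]=t
for n,cc,roi in(("top",tc,(333,225,365,252)),("side",c,(205,262,240,302))):
    h=cv2.cvtColor(cc["img"],cv2.COLOR_BGR2HSV);x0,y0,x1,y1=roi
    o=cv2.dilate(cv2.inRange(h,(5,110,50),(22,255,255)),np.ones((3,3)))
    hh=h[y0:y1,x0:x1]
    m=((hh[...,1]<90)&(hh[...,2]>105)&(o[y0:y1,x0:x1]>0));p=pts(m)+[x0,y0];w=ray(cc,p,101)[:,:2]
    print(n,len(p),p.mean(0),w.mean(0).round(1))
    k=w.mean(0)
    if len(w)>3:
        u=np.linalg.svd(w-k)[2][0];print(np.degrees(np.arctan2(u[1],u[0])))
E
```

```text
[[ 510.  -198.8  100. ]
 [ 516.3 -184.5  100. ]] heading 66.12881624601589
top 13 [345.23076923 237.38461538] [ 513.5 -189.8]
64.34092474708194
side 0 [nan nan] [nan nan]<stdin>:10: RuntimeWarning: Mean of empty slice.
  ret = um.true_divide(
<stdin>:11: RuntimeWarning: Mean of empty slice.
```

Request:
apply_moves --steps '[[[0.07,0.69,0],[0,0,0],45],[[0.064,0.69,0],[0,0,0],45],[[0,0,0],[0,0,-1],45],[[0,0,0],[0,0,-1],45],[[0,0,0],[0,0,-1],45],[[0,0,0],[0,0,-1],45],[[0,0,0],[0,0,-1],45],[[0,0,0],[0,0,-1],45],[[0,0,0],[0,0,-1],45],[[0,0,0],[0,0,-1],45],[[0,0,0],[0,0,0],45],[[0,0,0],[0,0,0],45]]'

```text
time: 17.5
position: [508.5, -198.4, 164.7]
orientation: [-2.729, -1.555, -0.001]
force: [0.1, -0.6, 0.5]
opening: 0.452
```

Request:
apply_moves --steps '[[[-0.012,0.023,0],[0,0,-0.71],45],[[0,0,0.5],[0,0,0],45],[[0,0,0.5],[0,0,0],45],[[0,0,0.4],[0,0,0],45],[[0,0,0.24],[0,0,0],45],[[0,0,0],[0,0,0],45],[[0,0,0],[0,0,0],45]]' --force 25

```text
time: 18.38
position: [509.6, -199.7, 83.5]
orientation: [2.647, 1.691, 0.002]
force: [-0.3, 0.9, 0.6]
opening: 0.45
```

```bash
python3 - <<'E'
from h import *
s,r=st();print(np.degrees(np.arctan2(r[1,1],r[0,1])))
c=camera("side");cv2.imwrite("pics/k1.png",cv2.resize(c["img"][200:320,170:300],(650,600),interpolation=cv2.INTER_CUBIC))
E
```

```text
t 18.375 p [ 509.6 -199.7   83.5] toolx [0.42  0.907 0.   ] tooly [ 0.907 -0.42   0.001] z [ 0.001 -0.    -1.   ] F [-0.3  0.9  0.6] M [-0.03  0.01  0.  ] op 0.4497
-24.86308007018446
```

View pics/k1.png

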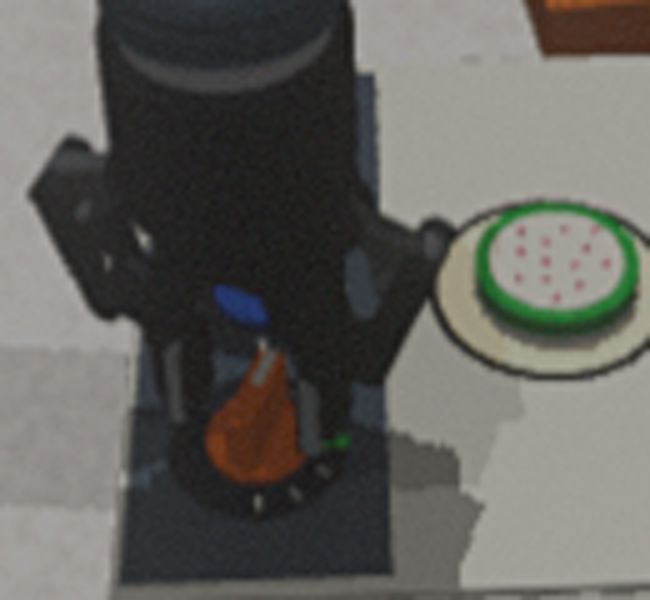

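The pads straddle the bar, which is at crop (260,400), and clear the blue knob. Closing on it.

Request:
apply_moves --steps '[[[0,0,0],[0,0,0],30],[[0,0,0],[0,0,0],20],[[0,0,0],[0,0,0],12],[[0,0,0],[0,0,0],5],[[0,0,0],[0,0,0],5],[[0,0,0],[0,0,0],5]]' --force 25

```text
time: 19.18
position: [509.7, -200.1, 83.4]
orientation: [2.646, 1.69, 0.002]
force: [0.8, -1.4, 3.0]
opening: 0.111
```

```bash
python3 -c "
from h import *
s,r=st();print(np.degrees(np.arctan2(r[1,1],r[0,1])))"
```

```text
t 19.175 p [ 509.7 -200.1   83.4] toolx [ 0.421  0.907 -0.   ] tooly [ 0.907 -0.421  0.002] z [ 0.002 -0.001 -1.   ] F [ 0.8 -1.4  3. ] M [-0.29 -0.32  0.04] op 0.1106
-24.869132015506068
```

Request:
apply_moves --steps '[[[0,0,0],[0,0,0.5],5],[[0,0,0],[0,0,0.8],5],[[0,0,0],[0,0,0.8],5],[[0,0,0],[0,0,0.8],5],[[0,0,0],[0,0,0.8],5],[[0,0,0],[0,0,0],5]]'

```text
time: 19.92
position: [509.0, -199.5, 83.3]
orientation: [2.991, 0.96, 0.0]
force: [0.5, -0.6, 5.0]
opening: 0.109
```

Request:
apply_moves --steps '[[[0,0,0],[0,0,0.8],5],[[0,0,0],[0,0,0.8],5],[[0,0,0],[0,0,0.8],5],[[0,0,0],[0,0,0.8],5],[[0,0,0],[0,0,0.8],5],[[0,0,0],[0,0,0.8],5],[[0,0,0],[0,0,0.21],5],[[0,0,0],[0,0,0],5],[[0,0,0],[0,0,0],5]]'

```text
time: 21.05
position: [508.8, -198.5, 83.4]
orientation: [-3.138, 0.12, 0.001]
force: [-0.9, 1.1, 6.6]
opening: 0.111
```

```bash
python3 - <<'E'
from h import *
s,r=st();print(np.degrees(np.arctan2(r[1,1],r[0,1])))
E
```

```text
t 21.05 p [ 508.8 -198.5   83.4] toolx [ 0.997 -0.077 -0.001] tooly [-0.077 -0.997 -0.001] z [-0.001  0.001 -1.   ] F [-0.9  1.1  6.6] M [ 0.27  0.19 -0.08] op 0.1108
-94.39410539024158
```

The tool heading is aligned with the counter. Releasing, lifting straight up and backing away to check.

Request:
apply_moves --steps '[[[0,0,0],[0,0,0],15],[[0,0,0],[0,0,0],30],[[0,0,0],[0,0,0],38],[[0,0,0],[0,0,0],38],[[0,0,-0.5],[0,0,0],38],[[0,0,-0.7],[0,0,0],38],[[0,0,-0.8],[0,0,0],38],[[-0.5,0,-0.2],[0,0,0],38],[[-0.8,0,0],[0,0,0],38],[[-0.8,0,0],[0,0,0],38],[[0,0,0],[0,0,0],38]]'

```text
time: 22.42
position: [400.5, -191.3, 191.9]
orientation: [3.139, -0.128, -0.005]
force: [1.3, -0.3, -0.4]
opening: 0.378
```

```bash
python3 - <<'E'
from h import *
s,r=st()
t=camera("top");c=camera("side")
cv2.imwrite("pics/m1.png",np.hstack([cv2.resize(t["img"][150:265,290:390],(390,448),interpolation=cv2.INTER_CUBIC),cv2.resize(c["img"][205:315,190:290],(408,448),interpolation=cv2.INTER_CUBIC)]))
E
```

```text
t 22.425 p [ 400.5 -191.3  191.9] toolx [ 0.997 -0.081 -0.003] tooly [-0.081 -0.997  0.   ] z [-0.003 -0.    -1.   ] F [ 1.3 -0.3 -0.4] M [ 0.03 -0.    0.01] op 0.3779
```

View pics/m1.png

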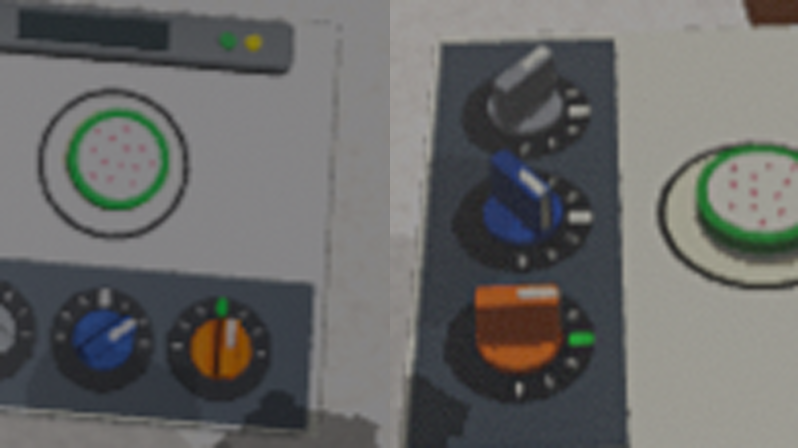

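```bash
python3 - <<'E'
from h import *
hd=lambda d:round(float(np.degrees(np.arctan2(d[1],d[0]))),2)
for n in("top","side"):
    W=[];G=[];P=[]
    for i in range(4):
        c=camera(n);h=cv2.cvtColor(c["img"],cv2.COLOR_BGR2HSV)
        x0,y0,x1,y1=(342,226,356,243) if n=="top" else (313-100,272,330-98,280)
        hh=h[y0:y1,x0:x1].astype(int)
        sc=c["img"][y0:y1,x0:x1].astype(float)[...,0]  # blue channel: white vs orange
        sc=np.clip(sc-70,0,None)*(1)
        o=cv2.dilate(cv2.inRange(h,(3,110,40),(22,255,255)),np.ones((3,3)))[y0:y1,x0:x1]>0
        sc=sc*o
        y,x=np.nonzero(sc);w=sc[y,x];p=ray(c,np.c_[x+x0,y+y0],100)[:,:2];m=np.average(p,axis=0,weights=w)
        u=np.linalg.eigh(np.cov(p.T,aweights=w))[1][:,1];u*=np.sign(u[0]);W.append(np.r_[m,hd(u),len(w)])
        roi=(340,222,352,235) if n=="top" else (325,282,338,294)
        if n=="side": roi=(225,282,240,295)
        q=pts(blob(c,(45,100,40),(80,255,255),roi));G.append(ray(c,q.mean(0),70)[0,:2])
        roi=(250,205,385,270) if n=="top" else (190,205,255,340)
        b=blob(c,(95,40,20),(125,150,120),roi);k=max(cv2.findContours(b,0,1)[0],key=cv2.contourArea)[:,0]
        e=ray(c,k,70)[:,:2];P.append(e)
    print(n,"white",np.mean(W,0).round(2),"green",np.mean(G,0).round(1),"npts",[r[3] for r in W])
    # far (+x) long edge of panel: robust line
    e=np.vstack(P);uy=np.array([.079,.997]);ux=np.array([.997,-.079])
    a=e@ux;bb=e@uy
    far=e[a>np.percentile(a,98)-6]
    l=cv2.fitLine(far.astype(np.float32),cv2.DIST_HUBER,0,.01,.01).ravel();print(" edge heading-90:",hd(l[:2]*np.sign(l[1]))-90,len(far))
E
```

```text
top white [ 518.32 -197.75   -1.44   15.  ] green [ 535.9 -199.4] npts [np.float64(15.0), np.float64(15.0), np.float64(15.0), np.float64(15.0)]
 edge heading-90: -4.260000000000005 419
side white [ 517.04 -199.07   -6.93   28.75] green [ 534.3 -199.6] npts [np.float64(29.0), np.float64(29.0), np.float64(27.0), np.float64(30.0)]
 edge heading-90: -3.989999999999995 342
```

The last picture shows the dish upright and well inside the ring in both views. The orange pointer is aimed at the green mark, and the blue and grey knobs haven't moved. The pointer heading averages −4.2° against a counter yaw of −4.0 to −4.5°. Handing in.

```bash
python3 -c "
from bench import hand_in;print(hand_in())"
```

```text
the job is handed in; nothing more can be done
None
```

I did both parts in the order asked and handed the job in after about 23 s of robot time (limit 54 s); no verdict was reported.

**Dish:**
- I closed the fingers by small opening steps and stopped at light contact. The interface gives no grip-force reading, so staying under 15 N is inferred from that and from the dish arriving unbroken in the pictures.
- I lowered it onto the stage until the wrist force read about 9 N at most (limit 25 N), then let go. The last pictures from both cameras show it upright and wholly inside the ring, near the centre.

**Knob:** I gripped the bar of the orange knob, turned it about 70° clockwise and let go. The tool ended at −4.4° against a measured counter yaw of −4.0 to −4.5°, and the pointer looks aimed at the green mark in both views.

**Where the checks disagreed:**
- **Pointer heading:** it read −1.4° from the top camera and −6.9° from the side camera. Each rests on only 15 to 30 pixels; their mean, −4.2°, fits the counter.
- **Stage position:** the two cameras differed by about 6 mm in y. I aimed between them, and the dish has about 12 mm of margin all round.

The blue and grey knobs look unmoved. The arm stayed away from the other dish, the rack and the bottle, though the last pictures don't show the other dish or the bottle. The robot ended clear of everything.

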